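Seat the doming stake in the swivel holder

TASK

Take the round doming stake out of the wooden rack and put it in the steel stake holder: the holder's slot swivels and stands at some unknown angle, so rest the tang lightly on it, turn the stake until the tang drops into the slot, and slide it in until its flange sits fully home. Work gently (press with no more than about 2 kg of force, never drop it), let go of the stake at the end, leave it upright in the holder, and leave the other stake and tools where they are.

Things in the scene. Friction and masses are not known exactly. Their poses are not given: they have to be found in the camera images.
- dome_stake: Steel doming stake, 0.4 kg, upright in either rack hole, any yaw. Origin: on its axis at the flange's underside, z up. Below: flatted (rectangular) tang 38 mm long, 28 mm along x, 10 mm along y (same after a half turn, square-edged). Above: round flange 42 mm across, 6 mm thick; round barrel 30 mm across from z 6 to 40 mm (grip here); dome to 49 mm.
- flat_stake: Bystander: a like stake whose barrel above the flange is square, 28 x 28 mm, with a flat top 48 mm above its origin; same origin, flange and tang. It stands in the rack's other hole. Leave it there.
- rack: Fixed wooden rack, 70 mm (x) by 160 mm (y), 55 mm high, origin at the centre of its underside. Two round upright through holes 33 mm wide at y = -43 and +43 mm; a stake stands in each, tang down, its flange resting on the rack's top.
- holder: Stake holder on a fixed 100 x 100 x 16 mm rubber pad; origin at the pad's underside centre, z up, axes along its edges. On it a 76 x 76 x 52 mm dark steel block that gives downwards on a cushion: 2.5 N per mm, up to 10 mm, after a first 1 N. In its top turns a 48 x 48 mm swivel head, face 4 mm above the block, with the slot (see socket_mouth).
- socket_mouth (a point): Centre of the slot's mouth on the swivel head's face, 72 mm above the table. Axes are the holder's, not the head's. Upright slot 31 x 13 mm (1.5 mm play round the tang), 24 mm deep, free space below, square-edged. At head angle 0 its 31 mm side lies along x; the head stands at an unmeasured angle up to 1.0 rad either way about z, held by 0.15 N m of friction (a light touch does not turn it).
- hammer: Bystander: hammer 240 mm long lying on the bench. Leave it alone.
- file: Bystander: flat file with wooden handle, about 255 mm long, lying on the bench. Leave it alone.
- dapping_block: Bystander: 50 mm dark steel cube on the bench. Leave it alone.
There are look-alikes about, which are no part of the job. What is shaped like the dome_stake but green is not meant. What is shaped like the holder but purple is not meant.

How it is judged:
By the outcome, as a careful person would: the job done as asked, in the order asked, and still so for the second after the job is handed in, with the robot touching nothing.
It also fails if it takes over 64 s, if anything falls off the work surface, if the arm or the gripper's body presses on something with over 40 N, if the wrist force passes 120 N, or if a joint passes its speed limit or range.

ROBOT

A 6-joint arm with a two-finger parallel gripper is mounted at the origin on the work surface. World frame = base frame: x ahead of the robot, y to its left, z up, the work surface at z = 0. Lengths are in m, angles in rad, forces in N, time in s.
With the tool pointing down it reaches from about 0.3 to 0.85 m from the base axis. Payload 4.2 kg.
Tool frame: the origin (TCP) lies midway between the tips of the shut fingers; the grasp point (between the pads) lies 19 mm behind it; z points along the fingers, y is the line along which they close (so a half turn about z gives the same grasp; the last joint's range is limited). The gripper opens to 91 mm and grips with 3 to 60 N. Pads are 32 mm wide; open, the fingers measure 118 mm over their backs; the gripper's body (76 mm by 178 mm) begins 60 mm behind the grasp point.
Start: joints at [-1.296, 0.32, 1.565, -0, 1.257, -0.02], TCP at [0.167, -0.55, 0.214] pointing down, gripper open.
Joint ranges: [-3.11, 3.11], [-0.84, 2.01], [0.21, 2.61], [-1.34, 4.49], [0.05, 2.63], [-2.56, 2.56]. Speed limits (rad/s): [2.57, 2.57, 3.14, 3.14, 3.14, 3.14].

INTERFACE

Orientations are given as a unit quaternion [w, x, y, z].
In Python, from station import r gives the robot as it stands.
- The arm moves only by the tool servo_tool, never from a script. Its argument "rows" is a list of rows, each an object with "dp": the shift along the world's x, y, z in units of 0.25 m (1.0 is 0.25 m), a list of three; "angular": the turn, a rotation vector about the world's x, y, z in units of pi rad (1.0 is pi rad), a list of three; "jaw": the opening, from -1 (shut) to 1 (fully open). A call has 1 to 12 rows; each row is the pose to reach, as a shift and turn from the pose commanded when the call began, turning the shorter way round; what a row does not reach only later rows make up. A row lasts 1/8 s, in which the tool goes at most 62.5 mm and 10.7 degrees, less where a joint would pass 70% of its speed; a pose out of reach is approached as far as the arm can. A call with a number of a shift or a turn outside -1 to 1 is refused whole. A call with a gripper value outside its range is refused whole. The fingers move at their own pace and stop on an object; "newtons" is the grip in N (left out, the last holds). Time passes only in rows, so rows that repeat a pose let the fingers close. It gives the time, the measured TCP pose, the force, the opening and the grip force at its end, in the units of the state.
- r.get_obs(): the state, without advancing time (a new reading comes with each control period).
- r.grab_frame(name): name is "scene" or "side" or "wrist"; returns a dict with "img" (400x640x3 uint8, blue, green, red), "fx", "fy", "cx", "cy" (pixels), "xyz" and "rotation" of the camera in the world; the wrist camera has in their place "T_tool_cam" (4x4, takes a point from camera to tool coordinates, whose origin is the TCP and whose axes are the flange's). Camera axes: x right, y up, looking along -z (the intrinsics and any distortion apply to the point x, -y, -z); pixel columns grow to the right and rows downward; lengths in m; the calibration is good to about 2 mm. The wrist camera is an equidistant fisheye: a pixel r from the principal point sees the ray r / f radians off the axis. A picture is of the moment at which its call begins: read the wrist's pose just before it. There is no depth.
- r.close_job(): hands the job in; it is judged then, once.
The state is a dict: "clock": time; "q": joint angles; "qd": joint speeds; "effort": joint torques, N m; "eef_pos": TCP position; "eef_rot": TCP orientation; "ft_force": force on the tool from outside, world axes, zero at the start; "wrist_torque": the same for the moment, N m; "opening": finger opening in m; "finger_force": force on a finger pad.
Only numpy, scipy, OpenCV 4.12 (cv2) and the standard library are available. Lean on these libraries where they do the work, as an engineer would, in place of code of your own. Each camera call takes 0.05 s, during which the arm holds its last target. There are 200 camera calls.

## Working session

There is one attempt and no reset: what is moved stays moved. The work goes in short steps, Python scripts to look and compute and a tool call to move; the robot and the scene stay as the last step left them, time stands still between calls to the robot, and variables do not carry over. Pictures are saved under pics/ and viewed, at most 10 in all, crops included, and the job is handed in when it is done.

Besides the shell and the picture viewer there is one more tool, called after "Request:" as name([rows], argument=value, ...), one row to a line, values as JSON. servo_tool: Moves the arm, as the interface text tells. Shifts and turns lie within -1 to 1; 1 stands for 0.25 m of shift or pi rad of turn. Its arguments: {"type":"object","properties":{"rows":{"type":"array"},"newtons":{"type":"number"}},"required":["rows"]}

```bash
mkdir -p pics; ls; python3 - <<'E'
from station import r
import cv2,numpy as np,pickle
o=r.get_obs();print(o)
d={}
for n in("scene","side","wrist"):
    f=r.grab_frame(n);d[n]=f;cv2.imwrite(f"pics/{n}0.png",f["img"]);print(n,{k:v for k,v in f.items() if k!="img"})
pickle.dump((o,d),open("d0.pkl","wb"))
E
```

```text
pics
{'clock': 0.0, 'q': array([-1.29601158e+00,  3.20321547e-01,  1.56566925e+00,  3.14054578e-06,
        1.25737000e+00, -2.00032442e-02]), 'qd': array([ 0.00068674, -0.0003112 ,  0.00108422, -0.00070004, -0.00091667,
        0.00094393]), 'effort': array([-1.48847419e-03, -4.12458837e+01, -2.31976140e+01,  7.23089534e-02,
        4.56528040e-02, -1.41703713e-04]), 'eef_pos': array([ 0.16692506, -0.54972273,  0.21310704]), 'eef_rot': array([-8.77096679e-04,  9.89156841e-01,  1.46860349e-01, -1.10836832e-04]), 'ft_force': array([ 0.38797151, -0.16120291,  0.92881631]), 'wrist_torque': array([ 0.01635224, -0.03873766,  0.0504195 ]), 'finger_force': 0.0, 'opening': 0.0909318191976346}
scene {'fx': 436.2326699220212, 'fy': 436.2326699220212, 'cx': 326.23931775013006, 'cy': 205.5909555805465, 'xyz': array([ 1.02832376, -0.18498588,  0.94275063]), 'rotation': array([0.79094806, 0.23410472, 0.1536627 , 0.54404404])}
side {'fx': 472.45575304201475, 'fy': 472.45575304201475, 'cx': 317.0794113264402, 'cy': 200.98953599451414, 'xyz': array([0.32915512, 0.90555087, 0.98839673]), 'rotation': array([-0.08517708, -0.04106041,  0.37813858,  0.92090723])}
wrist {'fx': 309.70691628693146, 'fy': 309.70691628693146, 'cx': 319.7778733087401, 'cy': 200.47662926496324, 'T_tool_cam': array([[ 2.96607407e-04,  9.68067739e-01,  2.50688582e-01,
         7.12940877e-02],
       [ 9.99998637e-01, -6.94301418e-04,  1.49796931e-03,
         6.91892390e-04],
       [ 1.62418920e-03,  2.50687796e-01, -9.68066625e-01,
        -1.70366066e-01],
       [ 0.00000000e+00,  0.00000000e+00,  0.00000000e+00,
         1.00000000e+00]])}
```

View pics/scene0.png

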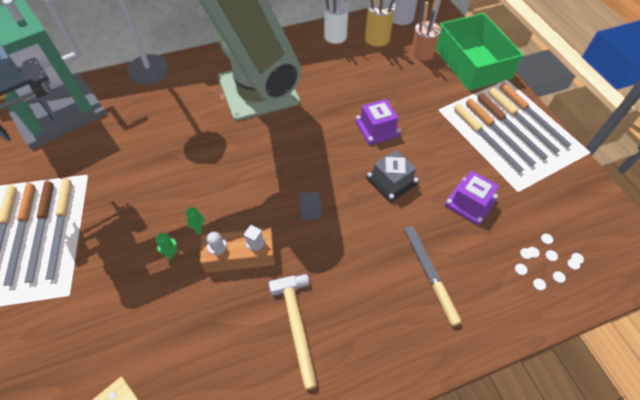

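View pics/side0.png

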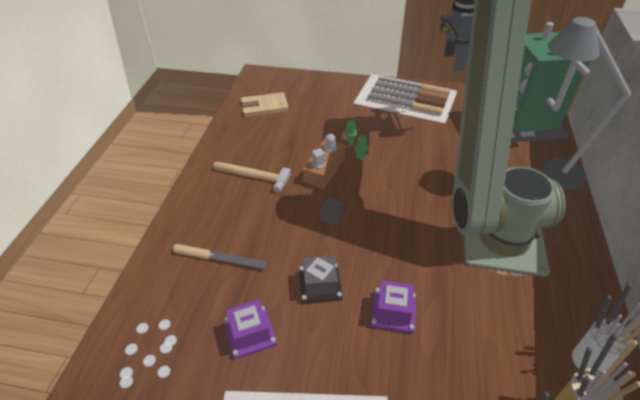

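The scene view shows the rack near (237,250) with the dome stake at (215,242) and the flat stake at (254,238), and the grey holder at (393,175). The side view shows the dome stake at about (330,142) and the holder at (320,278).

```bash
cat > h.py <<'E'
import numpy as np,cv2
from scipy.spatial.transform import Rotation as R
def rot(q): return R.from_quat([q[1],q[2],q[3],q[0]])
def ray(f,u,v,o=None):
    """pixel -> origin, unit direction in world"""
    x,y=(u-f["cx"])/f["fx"],(v-f["cy"])/f["fy"]
    if "T_tool_cam" in f:
        th=np.hypot(x,y);s=np.sin(th)/th if th>1e-9 else 1
        d=np.array([x*s,-y*s,-np.cos(th)]);T=f["T_tool_cam"];Rt=rot(o["eef_rot"]).as_matrix()
        return Rt@T[:3,3]+o["eef_pos"],Rt@T[:3,:3]@d
    d=rot(f["rotation"]).apply([x,-y,-1]);return np.array(f["xyz"]),d/np.linalg.norm(d)
def onz(f,u,v,z,o=None):
    c,d=ray(f,u,v,o);return c+d*(z-c[2])/d[2]
def tri(*rs):
    A=0;b=0
    for c,d in rs:
        P=np.eye(3)-np.outer(d,d)/(d@d);A=A+P;b=b+P@c
    p=np.linalg.solve(A,b);return p,[np.linalg.norm((np.eye(3)-np.outer(d,d)/(d@d))@(p-c)) for c,d in rs]
E
python3 - <<'E'
import pickle;from h import *
o,d=pickle.load(open("d0.pkl","rb"));S,D=d["scene"],d["side"]
print("dome",tri(ray(S,215,238),ray(D,330,138)),"flat",tri(ray(S,254,232),ray(D,319,156)))
print("hold",tri(ray(S,395,165),ray(D,320,268)),onz(S,395,165,.072),onz(D,320,268,.072))
c=[]
for f,u,v in((S,235,245),(D,325,160),(S,393,172),(D,320,275)):
    c.append(cv2.resize(f["img"][v-37:v+38,u-50:u+50],(400,300),interpolation=cv2.INTER_CUBIC))
cv2.imwrite("pics/crop.png",np.vstack([np.hstack(c[:2]),np.hstack(c[2:])]))
E
```

```text
dome (array([ 0.51799674, -0.23957054,  0.09142564]), [np.float64(5.93554202498182e-05), np.float64(5.935542024988773e-05)]) flat (array([ 0.53455742, -0.15411584,  0.08898206]), [np.float64(0.0021822782006459427), np.float64(0.0021822782006459492)])
hold (array([0.46043235, 0.23318629, 0.06777789]), [np.float64(0.0008180322273859965), np.float64(0.0008180322273860403)]) [0.46237454 0.23084321 0.072     ] [0.46045389 0.23686105 0.072     ]
```

View pics/crop.png

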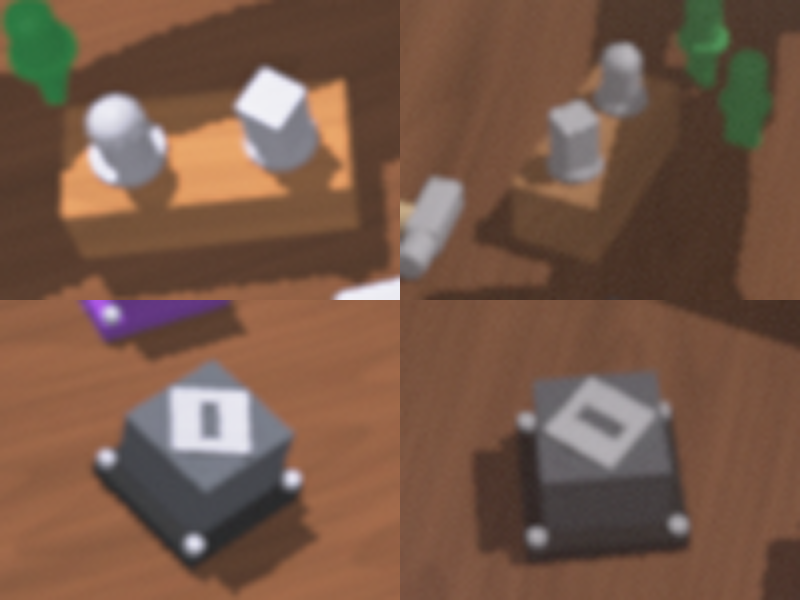

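The crop shows the dome at scene (214,236) and side (330,136). The slot lies across the grey head, which is rotated clearly against the block. I'll move above the dome for a close look.

Request:
servo_tool([
  {"dp":[0.7,0.62,0.15],"angular":[0,0,0.344],"jaw":1},
  {"dp":[0.7,0.62,0.15],"angular":[0,0,0.344],"jaw":1},
  {"dp":[0.7,0.62,0.15],"angular":[0,0,0.344],"jaw":1},
  {"dp":[0.7,0.62,0.15],"angular":[0,0,0.344],"jaw":1},
  {"dp":[0.7,0.62,0.15],"angular":[0,0,0.344],"jaw":1},
  {"dp":[0.7,0.62,0.15],"angular":[0,0,0.344],"jaw":1},
])

```text
clock: 0.9
eef_pos: [0.3426, -0.3944, 0.2514]
eef_rot: [-0.0, 0.77, 0.637, -0.0]
ft_force: [0.7, -0.2, 0.2]
opening: 0.0916
finger_force: 0.0
```

Request:
servo_tool([
  {"dp":[0.7,0.62,0],"angular":[0,0,0],"jaw":1},
  {"dp":[0.7,0.62,0],"angular":[0,0,0],"jaw":1},
  {"dp":[0.7,0.62,0],"angular":[0,0,0],"jaw":1},
  {"dp":[0.7,0.62,0],"angular":[0,0,0],"jaw":1},
  {"dp":[0.7,0.62,0],"angular":[0,0,0],"jaw":1},
  {"dp":[0.7,0.62,0],"angular":[0,0,0],"jaw":1},
])

```text
clock: 1.65
eef_pos: [0.5165, -0.2404, 0.2511]
eef_rot: [-0.0, 0.773, 0.635, -0.0]
ft_force: [-0.2, 0.7, 0.1]
opening: 0.0913
finger_force: 0.0
```

```bash
python3 - <<'E'
from station import r
from h import *
import pickle
o=r.get_obs();f=r.grab_frame("wrist");pickle.dump((o,f),open("w1.pkl","wb"));cv2.imwrite("pics/w1.png",f["img"])
print(o["clock"],o["q"],o["eef_pos"],rot(o["eef_rot"]).as_matrix().round(3),o["ft_force"])
E
```

```text
1.65 [-4.55340948e-01  2.91256556e-01  1.51162525e+00 -6.35865437e-04
  1.33975913e+00 -2.60252877e-01] [ 0.51653966 -0.24035518  0.25107636] [[ 0.194  0.981 -0.001]
 [ 0.981 -0.194 -0.   ]
 [-0.    -0.001 -1.   ]] [-0.17389303  0.71150136  0.05237985]
```

View pics/w1.png

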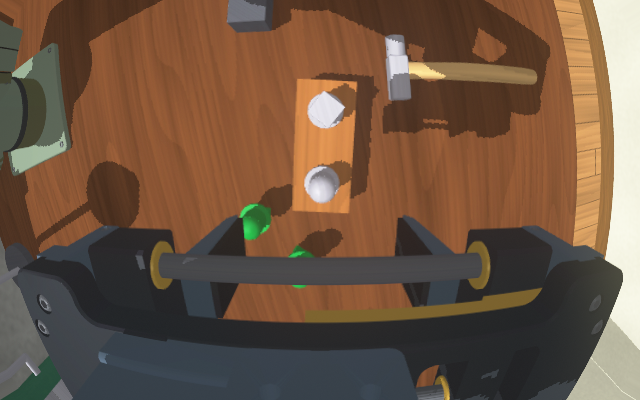

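The wrist view shows the dome at (322,185), the flat stake at (326,110), and green look-alikes at (255,220) and (300,262).

```bash
python3 - <<'E'
from h import *
import pickle
o,f=pickle.load(open("w1.pkl","rb"));_,d=pickle.load(open("d0.pkl","rb"));S,D=d["scene"],d["side"]
hsv=cv2.cvtColor(f["img"],cv2.COLOR_BGR2HSV);m=((hsv[...,1]<60)&(hsv[...,2]>110)).astype(np.uint8)
m[:80]=0;m[215:]=0;m[:,:295]=0;m[:,352:]=0
n,l,st,ce=cv2.connectedComponentsWithStats(m)
for s,c in zip(st[1:],ce[1:]):
    if s[4]>50: print(s,c)
for u,v,z in((322,185,.061),(322,186,.09)): print(u,v,z,onz(f,u,v,z,o))
print("tri",tri(ray(f,322,185,o),ray(S,214.5,238),ray(D,330.5,138)))
for p in((297,80),(357,80),(350,213),(293,211)): print("rackcorner",onz(f,*p,.055,o))
g=lambda u,v,a,b,c,e:print("green",tri(ray(f,u,v,o),ray(S,a,b),ray(D,c,e)))
g(255,218,195,218,362,148);g(300,262,166,245,351,131)
cv2.imwrite("pics/w1c.png",cv2.resize(f["img"][75:235,230:410],None,fx=3.5,fy=3.5,interpolation=cv2.INTER_CUBIC))
E
```

```text
[ 308   91   37   37 1004] [325.25099602 110.09661355]
[304 166  35  37 985] [321.45177665 183.57258883]
322 185 0.061 [ 0.51902342 -0.24456051  0.061     ]
322 186 0.09 [ 0.51980755 -0.23979027  0.09      ]
tri (array([ 0.51808986, -0.23967663,  0.09131401]), [np.float64(0.0023164292630574166), np.float64(0.0010750111046095461), np.float64(0.0015646279936246334)])
rackcorner [ 0.51445195 -0.1166617   0.055     ]
rackcorner [ 0.58331375 -0.12982075  0.055     ]
rackcorner [ 0.54609708 -0.28713292  0.055     ]
rackcorner [ 0.4773679  -0.27098229  0.055     ]
green (array([ 0.4206119 , -0.27446834,  0.03998262]), [np.float64(0.003014474231828957), np.float64(0.003204625611459181), np.float64(0.0014924140211890339)])
green (array([ 0.46725015, -0.35009431,  0.04190032]), [np.float64(0.0033103517068668598), np.float64(0.0022443704584959954), np.float64(0.0012129080237610603)])
```

View pics/w1c.png

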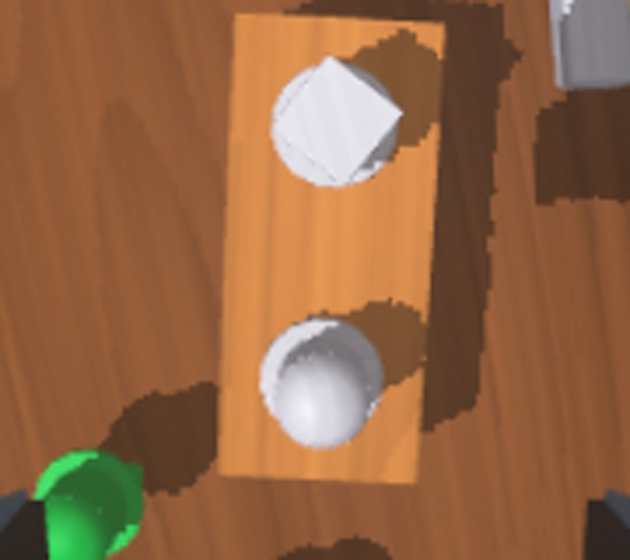

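Dome axis about (0.519, -0.241). The greens are clear of the fingers. Next I descend and grip.

Request:
servo_tool([
  {"dp":[0.004,-0.004,-0.2],"angular":[0,0,0],"jaw":1},
  {"dp":[0.004,-0.004,-0.4],"angular":[0,0,0],"jaw":1},
  {"dp":[0.004,-0.004,-0.55],"angular":[0,0,0],"jaw":1},
  {"dp":[0.004,-0.004,-0.65],"angular":[0,0,0],"jaw":1},
  {"dp":[0.004,-0.004,-0.74],"angular":[0,0,0],"jaw":1},
  {"dp":[0.004,-0.004,-0.74],"angular":[0,0,0],"jaw":1},
])

```text
clock: 2.45
eef_pos: [0.5159, -0.2417, 0.0652]
eef_rot: [-0.002, 0.773, 0.634, -0.001]
ft_force: [1.0, 0.4, 0.2]
opening: 0.0913
finger_force: 0.0
```

Request:
servo_tool([
  {"dp":[0,0,0],"angular":[0,0,0],"jaw":-0.2},
  {"dp":[0,0,0],"angular":[0,0,0],"jaw":-0.2},
  {"dp":[0,0,0],"angular":[0,0,0],"jaw":-0.5},
  {"dp":[0,0,0],"angular":[0,0,0],"jaw":-0.5},
  {"dp":[0,0,0],"angular":[0,0,0],"jaw":-1},
  {"dp":[0,0,0],"angular":[0,0,0],"jaw":-1},
  {"dp":[0,0,0],"angular":[0,0,0],"jaw":-1},
  {"dp":[0,0,0],"angular":[0,0,0],"jaw":-1},
], newtons=40)

```text
clock: 3.45
eef_pos: [0.5182, -0.2412, 0.0665]
eef_rot: [0.0, 0.773, 0.635, 0.0]
ft_force: [0.6, 0.8, 0.2]
opening: 0.0296
finger_force: 40.0
```

Request:
servo_tool([
  {"dp":[0,0,0.08],"angular":[0,0,0],"jaw":-1},
  {"dp":[0,0,0.2],"angular":[0,0,0],"jaw":-1},
  {"dp":[0,0,0.4],"angular":[0,0,0],"jaw":-1},
  {"dp":[0,0,0.6],"angular":[0,0,0],"jaw":-1},
  {"dp":[0,0.2,0.8],"angular":[0,0,0],"jaw":-1},
  {"dp":[0.05,0.4,1.0],"angular":[0,0,0],"jaw":-1},
  {"dp":[0.1,0.6,1.0],"angular":[0,0,0],"jaw":-1},
  {"dp":[0.12,0.8,1.0],"angular":[0,0,0],"jaw":-1},
  {"dp":[0.12,0.95,1.0],"angular":[0,0,0],"jaw":-1},
  {"dp":[0.12,1.0,1.0],"angular":[0,0,0],"jaw":-1},
  {"dp":[0.12,1.0,1.0],"angular":[0,0,0],"jaw":-1},
])

```text
clock: 4.82
eef_pos: [0.5477, 0.0089, 0.3157]
eef_rot: [-0.0, 0.772, 0.635, -0.001]
ft_force: [0.6, -0.6, -3.7]
opening: 0.0288
finger_force: 40.0
```

```bash
python3 - <<'E'
from station import r
from h import *
import pickle
o=r.get_obs();d={}
for n in("scene","side","wrist"):d[n]=r.grab_frame(n)
pickle.dump((o,d),open("d2.pkl","wb"))
print(o["clock"],o["q"].round(3),o["eef_pos"],o["ft_force"])
out=[]
for n in("scene","side"):
    f=d[n];p=o["eef_pos"]-[0,0,.03]-f["xyz"];c=rot(f["rotation"]).inv().apply(p)
    u=int(f["cx"]+f["fx"]*c[0]/-c[2]);v=int(f["cy"]-f["fy"]*c[1]/-c[2]);print(n,u,v)
    out.append(cv2.resize(f["img"][v-30:v+30,u-40:u+40],(400,300),interpolation=cv2.INTER_CUBIC))
f=d["scene"]["img"];w=d["wrist"]["img"]
h1=cv2.resize(d["scene"]["img"][150:195,365:425],(400,300),interpolation=cv2.INTER_CUBIC)
h2=cv2.resize(w,(400,250));h2=cv2.copyMakeBorder(h2,0,50,0,0,0)
cv2.imwrite("pics/c2.png",np.vstack([np.hstack(out),np.hstack([h1,h2])]))
E
```

```text
4.825 [-4.000e-03  2.310e-01  1.436e+00 -1.000e-03  1.477e+00  1.900e-01] [0.54771075 0.00892531 0.31574647] [ 0.64947876 -0.60982267 -3.65471683]
scene 326 161
side 301 134
```

View pics/c2.png

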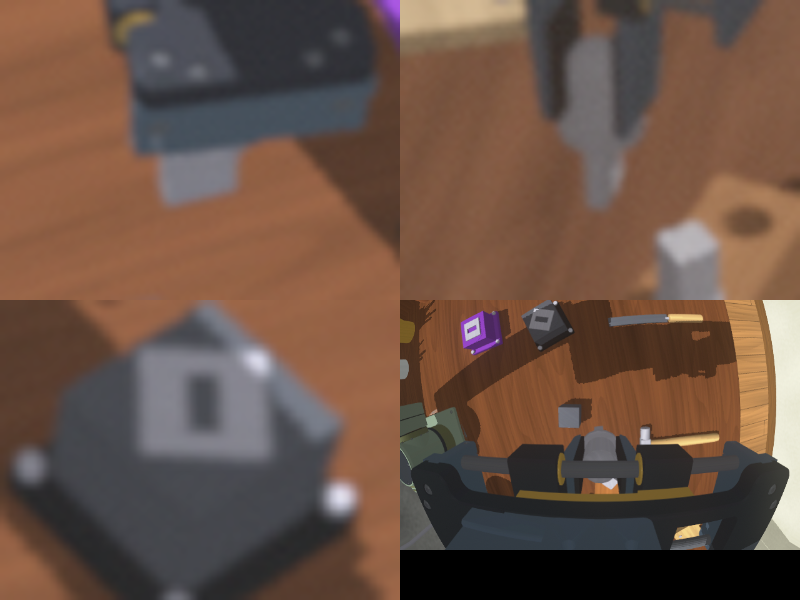

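Scene crop: the broad face of the tang is towards that camera, with its bottom edge from (319,171.6) to (333.6,169). The side view shows the narrow face. I'll compute the tang yaw and the slot yaw from the head corners.

```bash
python3 - <<'E'
from h import *
import pickle
o,d=pickle.load(open("d2.pkl","rb"));_,d0=pickle.load(open("d0.pkl","rb"));S,D=d["scene"],d["side"]
z=o["eef_pos"][2]-.0495
a,b=onz(S,319,171.6,z),onz(S,333.6,169,z);v=b-a;print("tang",a,b,np.linalg.norm(v),np.degrees(np.arctan2(v[1],v[0])))
def minarea(f,box,lo):
    x0,y0,x1,y1=box;g=cv2.cvtColor(f["img"],cv2.COLOR_BGR2GRAY)[y0:y1,x0:x1]
    k=8;G=cv2.resize(g,None,fx=k,fy=k,interpolation=cv2.INTER_CUBIC)
    m=(G>lo).astype(np.uint8);cs,h=cv2.findContours(m,cv2.RETR_CCOMP,cv2.CHAIN_APPROX_NONE)
    i=max(range(len(cs)),key=lambda i:cv2.contourArea(cs[i]))
    js=[j for j in range(len(cs)) if h[0][j][3]==i]
    for nm,c in [("head",cs[i])]+[("hole",cs[j]) for j in js if cv2.contourArea(cs[j])>k*k*4]:
        P=np.array([onz(f,(p[0][0]+.5)/k-.5+x0,(p[0][1]+.5)/k-.5+y0,.072)[:2] for p in c])
        (cx,cy),(w,hh),an=cv2.minAreaRect((P*1000).astype(np.float32))
        print(nm,round(cx,1),round(cy,1),round(w,1),round(hh,1),round(an,1))
for n,box in(("scene",(378,150,412,178)),("side",(300,255,340,285))):
    f=d0[n];x0,y0,x1,y1=box;g=cv2.cvtColor(f["img"],cv2.COLOR_BGR2GRAY)[y0:y1,x0:x1]
    t,_=cv2.threshold(g,0,255,cv2.THRESH_OTSU);print(n,t);minarea(f,box,t)
# pad edge direction via corner bolts: scene crop px
B=[onz(d0["scene"],343+x/4,135+y/4,.02) for x,y in((106,157),(194,245),(292,180))];print(B,B[1]-B[0],B[2]-B[1])
E
```

```text
tang [ 0.55121466 -0.00696427  0.26624647] [0.55531893 0.02180906 0.26624647] 0.029064582181105587 81.88200009090163
scene 165.0
head 460.9 231.8 51.0 51.7 65.4
hole 461.2 231.6 10.7 28.2 64.1
side 125.0
head 461.2 236.6 51.7 52.2 65.5
hole 461.0 236.8 10.4 28.1 64.8
[array([0.43257723, 0.17917054, 0.02      ]), array([0.51607047, 0.20309203, 0.02      ]), array([0.49258804, 0.28540642, 0.02      ])] [0.08349324 0.02392149 0.        ] [-0.02348244  0.08231439  0.        ]
```

The slot's long axis is at about -25.4° and the tang's at 82°, so a turn of about +72.7° is needed. I'll carry the stake above the holder, about 14° short of that.

Request:
servo_tool([
  {"dp":[-0.1,0.2,0],"angular":[0,0,0.05],"jaw":-1},
  {"dp":[-0.2,0.4,0],"angular":[0,0,0.1],"jaw":-1},
  {"dp":[-0.28,0.6,-0.05],"angular":[0,0,0.16],"jaw":-1},
  {"dp":[-0.33,0.8,-0.1],"angular":[0,0,0.22],"jaw":-1},
  {"dp":[-0.348,0.9,-0.2],"angular":[0,0,0.28],"jaw":-1},
  {"dp":[-0.348,0.9,-0.35],"angular":[0,0,0.328],"jaw":-1},
  {"dp":[-0.348,0.9,-0.5],"angular":[0,0,0.328],"jaw":-1},
  {"dp":[-0.348,0.9,-0.62],"angular":[0,0,0.328],"jaw":-1},
  {"dp":[-0.348,0.9,-0.684],"angular":[0,0,0.328],"jaw":-1},
  {"dp":[-0.348,0.9,-0.684],"angular":[0,0,0.328],"jaw":-1},
  {"dp":[-0.348,0.9,-0.684],"angular":[0,0,0.328],"jaw":-1},
])

```text
clock: 6.35
eef_pos: [0.4621, 0.2335, 0.1464]
eef_rot: [0.001, 0.36, 0.933, 0.001]
ft_force: [0.5, -1.1, -4.5]
opening: 0.0293
finger_force: 40.0
```

```bash
cat > snap.py <<'E'
from station import r
from h import *
import pickle,sys
o=r.get_obs();d={}
for n in("scene","side"):d[n]=r.grab_frame(n)
pickle.dump((o,d),open(sys.argv[1]+".pkl","wb"))
print(o["clock"],o["q"].round(3),o["eef_pos"],rot(o["eef_rot"]).as_matrix()[:,1].round(3),o["ft_force"],o["wrist_torque"])
out=[cv2.resize(d[n]["img"][v-30:v+30,u-20:u+20],(400,600),interpolation=cv2.INTER_CUBIC) for n,u,v in(("scene",394,155),("side",320,262))]
cv2.imwrite("pics/"+sys.argv[1]+".png",np.hstack(out))
E
python3 snap.py s3
```

```text
6.35 [ 0.446  0.284  1.799 -0.     1.057 -0.388] [0.46208283 0.23349198 0.14636012] [0.672 0.741 0.002] [ 0.50383205 -1.14073388 -4.54286459] [ 0.06922787 -0.19699402 -0.02048102]
```

View pics/s3.png

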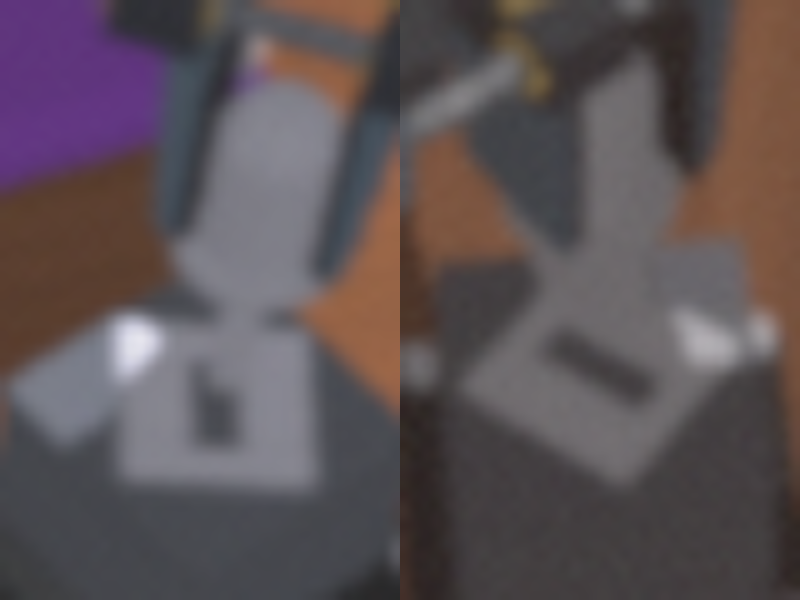

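Left (scene): tang below the flange at about (240,310) in crop pixels, slot at (215,400). Right (side): slot at (600,365). I'll lower to about 5 mm above the head, so the comparison has little parallax.

Request:
servo_tool([
  {"dp":[0,0,-0.03],"angular":[0,0,0],"jaw":-1},
  {"dp":[0,0,-0.06],"angular":[0,0,0],"jaw":-1},
  {"dp":[0,0,-0.08],"angular":[0,0,0],"jaw":-1},
  {"dp":[0,0,-0.08],"angular":[0,0,0],"jaw":-1},
  {"dp":[0,0,-0.08],"angular":[0,0,0],"jaw":-1},
])

```text
clock: 7.08
eef_pos: [0.4612, 0.2339, 0.1255]
eef_rot: [0.0, 0.36, 0.933, 0.0]
ft_force: [0.2, 0.5, -4.3]
opening: 0.029
finger_force: 40.0
```

```bash
python3 snap.py s4; python3 - <<'E'
from station import r
from h import *
import pickle
o,d=pickle.load(open("s4.pkl","rb"));w=r.grab_frame("wrist");pickle.dump((o,w),open("w4.pkl","wb"))
def cr(f,u,v,a,b,lo,hi,size):
    g=cv2.cvtColor(f["img"],cv2.COLOR_BGR2GRAY)[v-b:v+b,u-a:u+a].astype(float);g=np.clip((g-lo)/(hi-lo)*255,0,255).astype(np.uint8)
    return cv2.resize(g,size,interpolation=cv2.INTER_CUBIC)
# wrist pixel of the tang bottom
T=w["T_tool_cam"];p=np.linalg.inv(T)@[0,0,.0495,1];th=np.arctan2(np.hypot(p[0],p[1]),-p[2]);k=th*w["fx"]/np.hypot(p[0],p[1])
u,v=int(w["cx"]+p[0]*k),int(w["cy"]-p[1]*k);print(u,v)
v=min(v,350)
im=np.hstack([cr(d["scene"],394,160,20,30,60,200,(260,390)),cr(d["side"],320,266,20,30,50,160,(260,390)),cr(w,u,v,30,45,20,230,(260,390))])
cv2.imwrite("pics/s4b.png",im)
E
```

```text
7.075 [ 0.447  0.305  1.828  0.     1.008 -0.388] [0.46119833 0.23389359 0.12552394] [0.671 0.741 0.   ] [ 0.19458253  0.47664871 -4.26784842] [ 0.13701699 -0.14126364  0.01317605]
318 217
```

View pics/s4b.png

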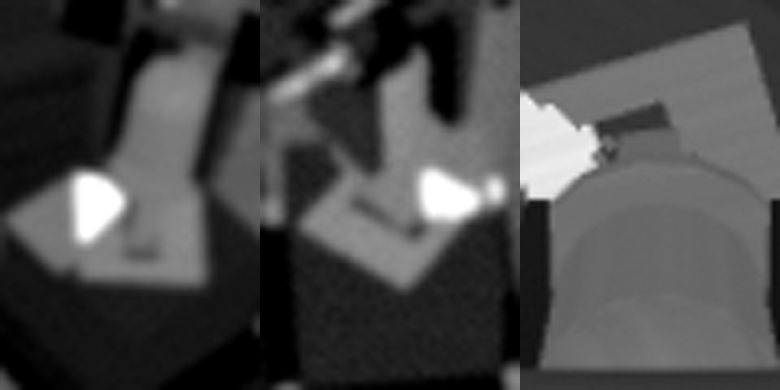

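Wrist crop: the slot's far end edge runs from (597,122) to (665,103), with the tang's end just below and roughly parallel. In the scene and side views thin strips of the slot show along one side and one end. Next, numbers from the wrist view.

```bash
python3 - <<'E'
from h import *
import pickle
o,w=pickle.load(open("w4.pkl","rb"))
P=lambda x,y,z:onz(w,288+(x-520)/260*60,172+y/390*90,z,o)
a,b=P(597,122,.072),P(665,103,.072);e=b-a
print("slot end",a,b,np.linalg.norm(e),np.degrees(np.arctan2(e[1],e[0])))
n=np.array([e[1],-e[0],0])/np.linalg.norm(e)
print("slot centre est",(a+b)/2+n*.0155,(a+b)/2-n*.0155,o["eef_pos"])
# head top edge: upper right corner and along the edge
a,b=P(520,90,.072),P(745,22,.072);e=b-a;print("head edge",np.degrees(np.arctan2(e[1],e[0])),(a+b)/2)
g=cv2.resize(w["img"][185:225,285:345],(780,520),interpolation=cv2.INTER_CUBIC).astype(float)
cv2.imwrite("pics/w4c.png",np.clip((g-20)*1.9,0,255))
E
```

```text
slot end [0.44570261 0.23462896 0.072     ] [0.45106538 0.24557144 0.072     ] 0.012185941161433891 63.89109488093087
slot centre est [0.46230236 0.23327898 0.072     ] [0.43446563 0.24692142 0.072     ] [0.46119833 0.23389359 0.12552394]
head edge 64.95447997767685 [0.4411557  0.24687625 0.072     ][ WARN:0@0.679] global loadsave.cpp:1063 imwrite_ Unsupported depth image for selected encoder is fallbacked to CV_8U.
```

View pics/w4c.png

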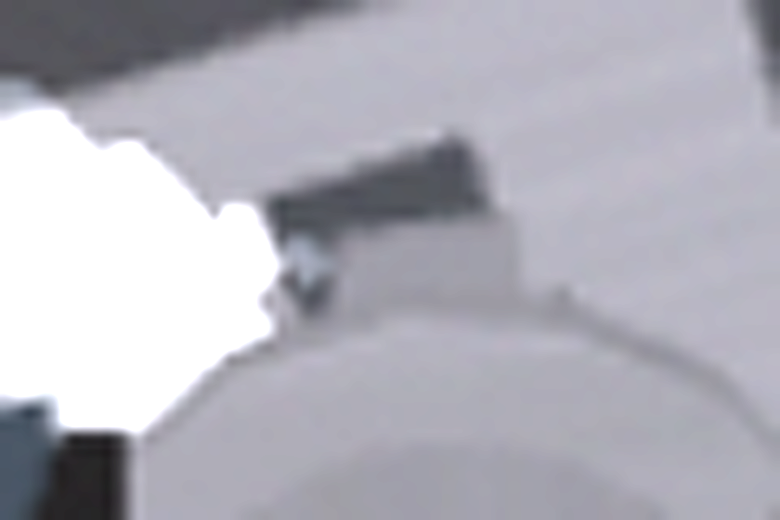

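Crop: slot end corners (270,200) and (465,135), tang end's bottom edge (330,228) to (515,212).

```bash
python3 - <<'E'
from h import *
import pickle
o,w=pickle.load(open("w4.pkl","rb"))
P=lambda x,y,z:onz(w,285-.5+x/13,185-.5+y/13,z,o)
for nm,p,q,z,L in(("slot",(270,200),(462,138),.072,.0155),("tang",(330,228),(513,211),.076,.014)):
    a,b=P(*p,z),P(*q,z);e=b-a;n=np.array([e[1],-e[0],0])/np.linalg.norm(e)
    print(nm,np.linalg.norm(e),np.degrees(np.arctan2(e[1],e[0])),(a+b)/2,"centre",(a+b)/2+n*L)
E
```

```text
slot 0.011616010945733606 66.21357368022214 [0.44764198 0.23980737 0.072     ] centre [0.46182534 0.23355578 0.072     ]
tang 0.010380021379686036 53.34030378749709 [0.45124202 0.24088858 0.076     ] centre [0.46247276 0.23252973 0.076     ]
```

Remaining turn is about +12° and the centre offset about (-0.9, +0.7) mm. I'll correct that and lower to a light touch.

Request:
servo_tool([
  {"dp":[-0.004,0.003,0],"angular":[0,0,0],"jaw":-1},
  {"dp":[-0.004,0.003,-0.006],"angular":[0,0,0],"jaw":-1},
  {"dp":[-0.004,0.003,-0.012],"angular":[0,0,0],"jaw":-1},
  {"dp":[-0.004,0.003,-0.016],"angular":[0,0,0],"jaw":-1},
  {"dp":[-0.004,0.003,-0.02],"angular":[0,0,0],"jaw":-1},
  {"dp":[-0.004,0.003,-0.02],"angular":[0,0,0],"jaw":-1},
  {"dp":[-0.004,0.003,-0.02],"angular":[0,0,0],"jaw":-1},
])

```text
clock: 8.1
eef_pos: [0.4601, 0.2345, 0.1207]
eef_rot: [0.0, 0.36, 0.933, 0.0]
ft_force: [-0.1, -1.0, -2.2]
opening: 0.0293
finger_force: 40.0
```

Request:
servo_tool([
  {"dp":[0,0,-0.002],"angular":[0,0,0],"jaw":-1},
  {"dp":[0,0,-0.002],"angular":[0,0,0],"jaw":-1},
  {"dp":[0,0,-0.002],"angular":[0,0,0],"jaw":-1},
])

```text
clock: 8.48
eef_pos: [0.4601, 0.2345, 0.1201]
eef_rot: [0.0, 0.36, 0.933, 0.0]
ft_force: [0.3, -1.5, -0.3]
opening: 0.0293
finger_force: 40.0
```

Contact is about 4 N. Now the turn, in small steps.

Request:
servo_tool([
  {"dp":[0,0,0],"angular":[0,0,0.011],"jaw":-1},
  {"dp":[0,0,0],"angular":[0,0,0.022],"jaw":-1},
  {"dp":[0,0,0],"angular":[0,0,0.033],"jaw":-1},
  {"dp":[0,0,0],"angular":[0,0,0.044],"jaw":-1},
  {"dp":[0,0,0],"angular":[0,0,0.044],"jaw":-1},
])

```text
clock: 9.1
eef_pos: [0.4593, 0.2342, 0.1194]
eef_rot: [-0.001, 0.294, 0.956, -0.001]
ft_force: [-0.4, -0.4, -4.5]
opening: 0.0291
finger_force: 40.0
```

Request:
servo_tool([
  {"dp":[0,0,0],"angular":[0,0,0.006],"jaw":-1},
  {"dp":[0,0,0],"angular":[0,0,0.011],"jaw":-1},
  {"dp":[0,0,0],"angular":[0,0,0.011],"jaw":-1},
])

```text
clock: 9.48
eef_pos: [0.4599, 0.2345, 0.1198]
eef_rot: [-0.0, 0.278, 0.961, -0.0]
ft_force: [0.7, 0.9, -3.9]
opening: 0.0297
finger_force: 40.0
```

Request:
servo_tool([
  {"dp":[0,0,0],"angular":[0,0,0.006],"jaw":-1},
  {"dp":[0,0,0],"angular":[0,0,0.011],"jaw":-1},
  {"dp":[0,0,0],"angular":[0,0,0.011],"jaw":-1},
])

```text
clock: 9.85
eef_pos: [0.4601, 0.2345, 0.12]
eef_rot: [0.0, 0.261, 0.965, 0.0]
ft_force: [0.4, -0.9, -3.4]
opening: 0.0292
finger_force: 40.0
```

The force dropped to the free weight after about 8° of turn, so the tang has entered. I'll slide down 4 mm and check.

Request:
servo_tool([
  {"dp":[0,0,-0.004],"angular":[0,0,0],"jaw":-1},
  {"dp":[0,0,-0.008],"angular":[0,0,0],"jaw":-1},
  {"dp":[0,0,-0.012],"angular":[0,0,0],"jaw":-1},
  {"dp":[0,0,-0.016],"angular":[0,0,0],"jaw":-1},
  {"dp":[0,0,-0.016],"angular":[0,0,0],"jaw":-1},
])

```text
clock: 10.48
eef_pos: [0.46, 0.2345, 0.1159]
eef_rot: [-0.0, 0.261, 0.965, -0.0]
ft_force: [0.5, 0.0, -3.7]
opening: 0.0295
finger_force: 40.0
```

Request:
servo_tool([
  {"dp":[0,0,-0.02],"angular":[0,0,0],"jaw":-1},
  {"dp":[0,0,-0.04],"angular":[0,0,0],"jaw":-1},
  {"dp":[0,0,-0.055],"angular":[0,0,0],"jaw":-1},
  {"dp":[0,0,-0.055],"angular":[0,0,0],"jaw":-1},
])

```text
clock: 10.98
eef_pos: [0.4598, 0.2344, 0.1018]
eef_rot: [-0.0, 0.261, 0.965, -0.0]
ft_force: [-0.8, -0.5, -3.1]
opening: 0.0291
finger_force: 40.0
```

Request:
servo_tool([
  {"dp":[0,0,-0.02],"angular":[0,0,0],"jaw":-1},
  {"dp":[0,0,-0.035],"angular":[0,0,0],"jaw":-1},
  {"dp":[0,0,-0.05],"angular":[0,0,0],"jaw":-1},
  {"dp":[0,0,-0.05],"angular":[0,0,0],"jaw":-1},
])

```text
clock: 11.48
eef_pos: [0.4598, 0.2344, 0.0893]
eef_rot: [-0.0, 0.261, 0.965, -0.0]
ft_force: [-0.0, -0.7, -2.9]
opening: 0.0294
finger_force: 40.0
```

Request:
servo_tool([
  {"dp":[0,0,-0.008],"angular":[0,0,0],"jaw":-1},
  {"dp":[0,0,-0.014],"angular":[0,0,0],"jaw":-1},
  {"dp":[0,0,-0.018],"angular":[0,0,0],"jaw":-1},
  {"dp":[0,0,-0.022],"angular":[0,0,0],"jaw":-1},
  {"dp":[0,0,-0.022],"angular":[0,0,0],"jaw":-1},
])

```text
clock: 12.1
eef_pos: [0.46, 0.2345, 0.0841]
eef_rot: [-0.0, 0.261, 0.965, -0.0]
ft_force: [0.6, 0.1, -4.3]
opening: 0.0295
finger_force: 40.0
```

Request:
servo_tool([
  {"dp":[0,0,-0.004],"angular":[0,0,0],"jaw":-1},
  {"dp":[0,0,-0.004],"angular":[0,0,0],"jaw":-1},
  {"dp":[0,0,-0.004],"angular":[0,0,0],"jaw":-1},
])

```text
clock: 12.48
eef_pos: [0.4602, 0.2346, 0.0834]
eef_rot: [0.0, 0.261, 0.965, 0.0]
ft_force: [-1.0, 0.6, -2.4]
opening: 0.0295
finger_force: 40.0
```

Request:
servo_tool([
  {"dp":[0,0,-0.004],"angular":[0,0,0],"jaw":-1},
  {"dp":[0,0,-0.008],"angular":[0,0,0],"jaw":-1},
  {"dp":[0,0,-0.008],"angular":[0,0,0],"jaw":-1},
  {"dp":[0,0,-0.008],"angular":[0,0,0],"jaw":-1},
])

```text
clock: 12.98
eef_pos: [0.4602, 0.2346, 0.0815]
eef_rot: [0.0, 0.261, 0.965, 0.0]
ft_force: [-0.3, -0.6, 1.8]
opening: 0.0294
finger_force: 40.0
```

The force rises at 2.5 N/mm, so the flange is seated on the cushion. I'll ease off, release and retreat.

Request:
servo_tool([
  {"dp":[0,0,0.005],"angular":[0,0,0],"jaw":-1},
  {"dp":[0,0,0.005],"angular":[0,0,0],"jaw":-1},
  {"dp":[0,0,0.005],"angular":[0,0,0],"jaw":0},
  {"dp":[0,0,0.005],"angular":[0,0,0],"jaw":0},
  {"dp":[0,0,0.005],"angular":[0,0,0],"jaw":0.6},
  {"dp":[0,0,0.005],"angular":[0,0,0],"jaw":0.6},
  {"dp":[0,0,0.005],"angular":[0,0,0],"jaw":0.6},
])

```text
clock: 13.85
eef_pos: [0.4601, 0.2345, 0.0825]
eef_rot: [0.0, 0.261, 0.965, 0.0]
ft_force: [0.6, 0.3, -0.4]
opening: 0.0716
finger_force: 0.0
```

Request:
servo_tool([
  {"dp":[0,0,0.05],"angular":[0,0,0],"jaw":0.6},
  {"dp":[0,0,0.15],"angular":[0,0,0],"jaw":0.6},
  {"dp":[0,0,0.3],"angular":[0,0,0],"jaw":0.6},
  {"dp":[0,0,0.5],"angular":[0,0,0],"jaw":0.6},
  {"dp":[0,0,0.6],"angular":[0,0,0],"jaw":0.6},
  {"dp":[0,0,0.6],"angular":[0,0,0],"jaw":0.6},
])

```text
clock: 14.6
eef_pos: [0.4612, 0.2351, 0.2353]
eef_rot: [0.002, 0.261, 0.965, 0.002]
ft_force: [0.9, -0.7, -0.9]
opening: 0.0731
finger_force: 0.0
```

```bash
python3 - <<'E'
from station import r
from h import *
o=r.get_obs();print(o["clock"],o["opening"],o["eef_pos"],o["ft_force"])
f=[cv2.resize(r.grab_frame(n)["img"][v-75:v+75,u-100:u+100],(400,300),interpolation=cv2.INTER_CUBIC) for n,u,v in(("scene",370,170),("side",320,250))]
w=cv2.resize(r.grab_frame("wrist")["img"],(480,300));w=cv2.copyMakeBorder(w,0,0,0,320,0)
cv2.imwrite("pics/end.png",np.vstack([np.hstack(f),w]))
E
```

```text
14.6 0.07312818276425105 [0.46120686 0.23511515 0.23530671] [ 0.90718187 -0.65224346 -0.87640492]
```

View pics/end.png

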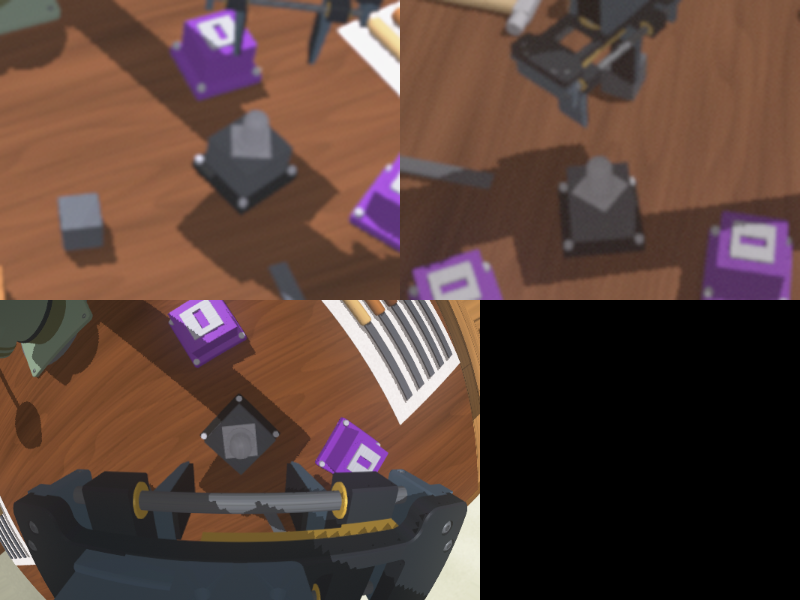

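The stake stands upright and seated on the grey holder at crop (255,130) in the scene view and (600,180) in the side view. The gripper is well clear and the other things in view look undisturbed, so I'm handing in.

```bash
python3 -c "
from station import r
print(r.close_job())"
```

```text
the job is handed in; nothing more can be done
None
```

The dome stake is upright in the grey steel holder with its flange seated, released after about 6 N of final press, and the job was handed in at about 15 s; it returned no verdict, and the flat stake and hammer were not re-checked in the final pictures.

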